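# Square up the upright of a post stand and hold it

### The job

The upright of the little profile stand on the bench leans over its rail because its pivot bolt is only finger-tight. Pick up the engineer's square, stand it on the rail and press it into the corner under the lean until its sole sits flat on the rail and its blade lies flush along the upright, so that the upright stands square and not pushed beyond. Finish while still gripping the square and keeping it pressed against both, ready for a colleague to tighten the bolt, and leave the other things on the bench where they are.

Things in the scene. Friction and masses are not known exactly. Their poses are not given: they have to be found in the camera images.
- square: engineer's square standing on its blue stock, 0.2-0.4 kg. Stock 130 mm long (own y), 22 thick (x), 26 high (z). Steel blade 4 mm thick, 25 wide, rises at the stock's +y end to 150 mm above the sole, outer edge flush with the stock's end; the stock is clear from y = -65 to +40 mm, balance near y = +17. Origin: centre of the sole (underside); +y towards the blade's outer edge, z up
- square_heel (a point): the square's outer corner: at the sole, below the blade's outer edge (65 mm along the square's +y from its origin)
- stand: post stand, too heavy to move: steel base plate 120 x 360 x 8 mm with an aluminium 40 x 40 mm rail, 320 long, along its own y on the middle line, flat top 48 mm above the bench (hold-down brackets beside it reach 38 mm high, 42 mm out). Origin: centre of the plate's underside; +y along the rail towards the upright, z up
- corner (a point): fixed point of the stand on the rail's top and middle line, where the upright's near face is once square (y = +80, z = +48 mm in the stand's frame). The square goes on its -y side, heel here, the square's y axis along the stand's y axis
- upright (a joint): lean of the 40 x 40 mm aluminium upright (162 mm above the rail), rad: 0 = square to the rail, positive = top leaning to the stand's -y, over the rail; can go to -0.08 (past square). Turns on a bolt 25 mm above the rail at y = +100 mm, between lugs 26 mm either side. Stays where left; about 1.5 N at the blade's top moves it. Near face (-y) plain, 20 mm from the bolt, from 8 mm above the rail up
- upright_top (a point): middle of the top edge of the upright's near (-y) face
- bracket: die-cast aluminium corner bracket, 38 x 38 x 38 mm, standing on one leg; bystander
- hex_key: dark steel hex key, 150 mm long, lying flat; bystander
- module_a: optical plug-in module, 60 x 14 x 11 mm, steel with a blue end; bystander
- module_b: optical plug-in module, 60 x 14 x 11 mm, steel with a black end; bystander
- screwdriver: red-handled screwdriver lying flat; bystander
- tape_roll: amber tape roll lying flat, 90 mm across, 19 mm high; bystander
- nut_tray: black open tray with bolts and slot nuts, 120 x 190 x 45 mm; bystander
Not all that is in view belongs to the job. Of the things like the square, leave any that is brown; of the rest the smaller one is meant.

How it is judged:
On the way:
1. the square has been picked up: gripped and lifted clear of the bench (height (world z) of square above 0.03 m and contact force between the fingers and square above 1 N), for 0.2 s.
At the end, for the whole second after the job is handed in: Upright within 1 deg of square; the square within 1 deg of upright and 2 deg of the rail's direction, heel within 2.5 mm of the rail's top, 3 mm of the corner and 14 mm of the middle line; pressing over 1.5 N on the upright and 1 N on the rail, gripped (over 2 N), at rest (value of joint upright between -0.0175 and 0.0175 rad and angle between the z axis of square and the z axis of stand, either way round below 0.0175 rad and angle between the y axis of square and the y axis of stand, either way round below 0.035 rad and z of square_heel in the frame of stand between 0.0455 and 0.0505 m and y of square_heel in the frame of stand between 0.0765 and 0.0825 m and x of square_heel in the frame of stand between -0.014 and 0.014 m and contact force between square and upright above 1.5 N and contact force between square and stand above 1 N and contact force between the fingers and square above 2 N and linear speed of square below 0.02 m/s); the arm keeps its last pose, push and grip.
It fails at once if a bystander is moved by more than 25 mm (distance of any of bracket, hex_key, module_a, module_b, screwdriver, tape_roll, nut_tray from where it was at the start of the episode above 0.025 m).
It also fails if it takes over 48 s, if anything falls off the work surface, if the arm or the gripper's body presses on something with over 40 N, if the wrist force passes 120 N, or if a joint passes its speed limit or range.

### The arm

A 6-joint arm with a two-finger parallel gripper is mounted at the origin on the work surface. World frame = base frame: x ahead of the robot, y to its left, z up, the work surface at z = 0. Lengths are in m, angles in rad, forces in N, time in s.
With the tool pointing down it reaches from about 0.325 to 0.85 m from the base axis. Payload 15.5 kg.
Tool frame: the origin (TCP) lies between the finger pads; the fingertips stand ahead of it and the grasp point (between the pads) is the TCP (r.tcp_to_tips is the z of the fingertips in the tool frame, in m); z points along the fingers, y is the line along which they close (so a half turn about z gives the same grasp; the last joint's range is limited). The gripper opens to 91 mm and grips with 3 to 60 N. Pads are 32 mm wide; open, the fingers measure 118 mm over their backs; the gripper's body (76 mm by 178 mm) begins 60 mm behind the grasp point.
Start: joints at [-1.379, 0.494, 1.345, -0, 1.302, -0.096], TCP at [0.177, -0.599, 0.233] pointing down, gripper open.
Joint ranges: [-2.91, 2.91], [-0.82, 2.16], [0.22, 2.67], [-1.22, 4.37], [0.12, 2.79], [-3.08, 3.08]. Speed limits (rad/s): [1.89, 1.89, 2.57, 3.01, 3.01, 3.01].

### API

Orientations are given as a unit quaternion [w, x, y, z].
In Python, from plant import r, grab_frame gives the robot as it stands.
- The arm moves only by the tool play_rows, never from a script. Its argument "motion" is a list of rows, each a list of 3 entries, a list of its own where there are three numbers: the shift along the tool's x, y, z in units of 1000 mm (1.0 is 1000 mm), then the turn, a rotation vector about the tool's x, y, z in units of pi rad (1.0 is pi rad), then the closure, from -1 (fully open) to 1 (shut). A call has 1 to 12 rows; each row is the pose to reach, as a shift and turn from the pose commanded when the call began, along the tool's axes at that moment, turning the shorter way round; what a row does not reach only later rows make up. A row lasts 1/12 s, in which the tool goes at most 41.7 mm and 7.16 degrees, less where a joint would pass 70% of its speed; a pose out of reach is approached as far as the arm can. A call with a number of a shift or a turn outside -1 to 1 is refused whole. A call with a gripper value outside its range is refused whole. The fingers move at their own pace and stop on an object; "newtons" is the grip in N (left out, the last holds). Time passes only in rows, so rows that repeat a pose let the fingers close. It gives the time, the measured TCP pose, the force, the opening and the grip force at its end, in the units of the state.
- r.read_state(): the state, without advancing time (a new reading comes with each control period).
- grab_frame(name): name is "scene" or "side" or "wrist"; returns a dict with "frame" (480x640x3 uint8, red, green, blue), "intrinsics" (3x3 intrinsics, pixels), "position" and "rotation" of the camera in the world; the wrist camera has in their place "tool_from_camera" (4x4, takes a point from camera to tool coordinates, whose origin is the TCP and whose axes are the flange's). Camera axes: x right, y down, z forward; pixel columns grow to the right and rows downward; lengths in m; the calibration is good to about 2 mm. The wrist camera is an equidistant fisheye: a pixel r from the principal point sees the ray r / f radians off the axis. A picture is of the moment at which its call begins: read the wrist's pose just before it. There is no depth.
- r.sign_off(): hands the job in; it is judged then, once.
The state is a dict: "t": time; "qpos": joint angles; "qd": joint speeds; "tau": joint torques, N m; "tool_pos": TCP position; "tool_rot": TCP orientation; "wrist_force": force on the tool from outside, world axes, zero at the start; "moment": the same for the moment, N m; "width": finger opening in m; "grasp_force": force on a finger pad.
Only numpy, scipy, OpenCV 4.12 (cv2) and the standard library are available. Lean on these libraries where they do the work, as an engineer would, in place of code of your own. Each camera call takes 0.05 s, during which the arm holds its last target. There are 200 camera calls.

## Working session

There is one attempt and no reset: what is moved stays moved. The work goes in short steps, Python scripts to look and compute and a tool call to move; the robot and the scene stay as the last step left them, time stands still between calls to the robot, and variables do not carry over. Pictures are saved under pics/ and viewed, at most 10 in all, crops included, and the job is handed in when it is done.

Besides the shell and the picture viewer there is one more tool, called after "Emit:" in YAML: its name, and indented under it one key for each argument. play_rows: Moves the arm, as the interface text tells. Its arguments: {"type":"object","properties":{"motion":{"type":"array","items":{"type":"array"}},"newtons":{"type":"number"}},"required":["motion"]}

```bash
mkdir -p pics; ls; python3 - <<'E'
from plant import r, grab_frame
import cv2, pickle
for n in ("scene","side","wrist"):
    s=r.read_state(); f=grab_frame(n); f['state']=s; pickle.dump(f,open(f'pics/{n}0.pkl','wb'))
    cv2.imwrite(f'pics/{n}0.png',f['frame'][:,:,::-1])
    print(n,{k:v for k,v in f.items() if k not in('frame','state')})
print(s, r.tcp_to_tips)
E
```

```text
pics
scene {'intrinsics': array([[474.25631614,   0.        , 314.70708925],
       [  0.        , 474.25631614, 236.10981804],
       [  0.        ,   0.        ,   1.        ]]), 'position': array([1.40461161, 0.17493358, 0.79968942]), 'rotation': array([-0.27569458,  0.56854339,  0.69007155, -0.35291948])}
side {'intrinsics': array([[433.8665251 ,   0.        , 321.95146535],
       [  0.        , 433.8665251 , 239.40660324],
       [  0.        ,   0.        ,   1.        ]]), 'position': array([0.28660551, 0.55091299, 0.90242707]), 'rotation': array([ 0.07434878, -0.205847  ,  0.91965132, -0.32609925])}
wrist {'intrinsics': array([[371.64829954,   0.        , 325.40854096],
       [  0.        , 371.64829954, 248.14773614],
       [  0.        ,   0.        ,   1.        ]]), 'tool_from_camera': array([[-3.21643898e-04, -9.61024260e-01, -2.76463863e-01,
         7.82836867e-02],
       [ 9.99999802e-01, -4.58452173e-04,  4.30218349e-04,
         2.98462318e-04],
       [-5.40195729e-04, -2.76463670e-01,  9.61024218e-01,
        -1.51502367e-01],
       [ 0.00000000e+00,  0.00000000e+00,  0.00000000e+00,
         1.00000000e+00]])}
{'t': 0.1, 'qpos': array([-1.37848304e+00,  4.94128468e-01,  1.34606897e+00, -6.00598739e-06,
        1.30250714e+00, -9.54956181e-02]), 'qd': array([ 1.08194990e-03,  5.11216927e-05, -2.37328674e-04,  1.26306949e-05,
        7.80069728e-05,  1.49562867e-03]), 'tau': array([ 3.01773660e-03, -8.80239773e+01, -3.82546020e+01,  7.10541196e-02,
        4.83542634e-02, -1.58093775e-05]), 'tool_pos': array([ 0.17734887, -0.59897086,  0.23239333]), 'tool_rot': array([-5.55173260e-04,  9.89663343e-01,  1.43409058e-01, -2.97948188e-05]), 'wrist_force': array([ 0.45813341,  0.56863495, -0.17433485]), 'moment': array([-0.03281582, -0.0307792 , -0.03112354]), 'grasp_force': 0.0, 'width': 0.09131375540679794} 0.019
```

View pics/scene0.png

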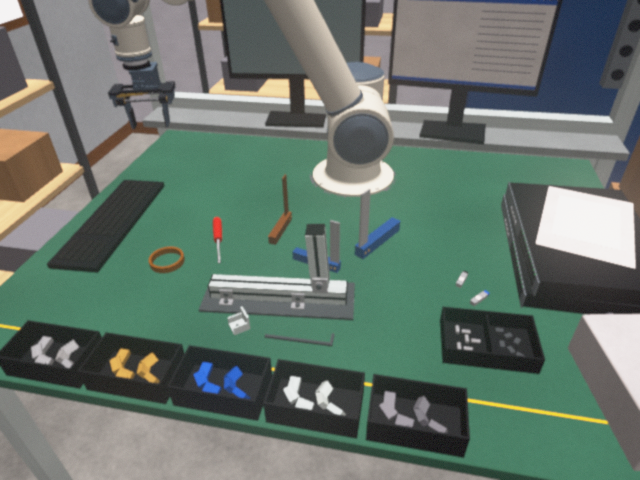

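View pics/side0.png

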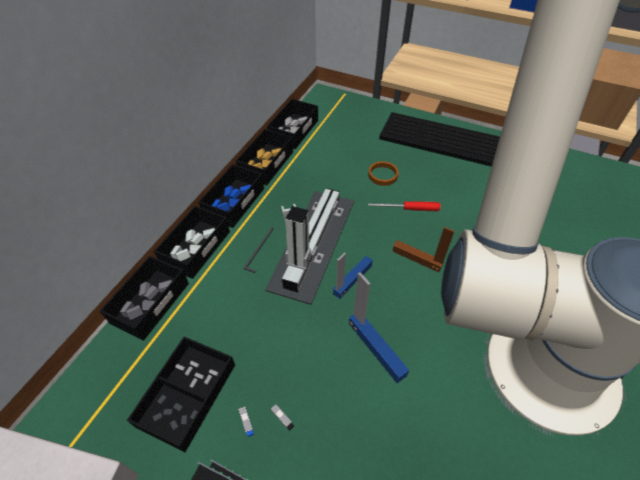

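Three things are like the square. In the scene view they are brown (280,225), small blue (317,257) and large blue (378,237). In the side view they are at (425,250), (353,277) and (375,345). Brown is excluded and the smaller blue one fits. I'll confirm it in a crop and measure.

```bash
cat > h.py <<'E'
import numpy as np, cv2, pickle
from scipy.spatial.transform import Rotation as R
def rot(q): q=np.asarray(q); return R.from_quat([q[1],q[2],q[3],q[0]]).as_matrix()
def campose(f):
    if 'position' in f: return np.array(f['position']),rot(f['rotation'])
    s=f['state']; T=f['tool_from_camera']; Q=rot(s['tool_rot'])
    return s['tool_pos']+Q@T[:3,3], Q@T[:3,:3]
def rays(f,uv):
    K=f['intrinsics']; uv=np.atleast_2d(np.array(uv,float)); p,M=campose(f)
    a=(uv[:,0]-K[0,2])/K[0,0]; b=(uv[:,1]-K[1,2])/K[1,1]
    if 'position' in f: d=np.c_[a,b,np.ones_like(a)]
    else:
        t=np.hypot(a,b)+1e-12; d=np.c_[a/t*np.sin(t),b/t*np.sin(t),np.cos(t)]
    return p,d@M.T
def plane(f,uv,z):
    p,d=rays(f,uv); return p+d*((z-p[2])/d[:,2])[:,None]
def project(f,X):
    K=f['intrinsics']; p,M=campose(f); c=(np.atleast_2d(X)-p)@M
    if 'position' in f: a=c[:,:2]/c[:,2:]
    else:
        n=np.linalg.norm(c[:,:2],axis=1); a=c[:,:2]/n[:,None]*np.arctan2(n,c[:,2])[:,None]
    return a*[K[0,0],K[1,1]]+K[:2,2]
def load(n): return pickle.load(open(f'pics/{n}.pkl','rb'))
E
python3 - <<'E'
from h import *
for n in('scene0','side0'):
    f=load(n); im=f['frame']; hsv=cv2.cvtColor(im,cv2.COLOR_RGB2HSV)
    m=cv2.inRange(hsv,(100,120,60),(125,255,255))
    k,l,st,ce=cv2.connectedComponentsWithStats(m)
    for i in range(1,k):
        if st[i,4]>60:
            uv=np.argwhere(l==i)[:,::-1]; box=cv2.boxPoints(cv2.minAreaRect(uv.astype(np.float32)))
            print(n,st[i],ce[i].round(1),box.round(0).tolist(),plane(f,ce[i],.018).round(3), plane(f,box,.02)[:,:2].round(3).tolist())
f=load('side0'); c=f['frame'][180:310,240:410]
cv2.imwrite('pics/c1.png',cv2.resize(c,None,fx=4.5,fy=4.5,interpolation=cv2.INTER_CUBIC)[:,:,::-1])
E
```

```text
scene0 [465   0  93   4 222] [521.6   1. ] [[465.0, 0.0], [557.0, 0.0], [557.0, 3.0], [465.0, 3.0]] [[-2.901  0.923  0.018]] [[-2.889, 0.494], [-2.951, 1.19], [-2.836, 1.169], [-2.773, 0.489]]
scene0 [ 548    0   79  108 4784] [586.2  41.4] [[543.0, 101.0], [556.0, -8.0], [626.0, 0.0], [614.0, 108.0]] [[-1.752  1.128  0.018]] [[-0.744, 0.727], [-3.28, 1.24], [-2.997, 1.695], [-0.695, 0.993]]
scene0 [361 218  39  34 501] [381.  233.4] [[356.0, 244.0], [394.0, 214.0], [403.0, 226.0], [365.0, 256.0]] [[0.34  0.126 0.018]] [[0.403, 0.064], [0.243, 0.154], [0.296, 0.183], [0.447, 0.094]]
scene0 [293 248  14   9  80] [299.7 251.6] [[292.0, 253.0], [294.0, 247.0], [307.0, 251.0], [305.0, 257.0]] [[ 0.458 -0.077  0.018]] [[0.467, -0.094], [0.442, -0.095], [0.453, -0.058], [0.479, -0.058]]
scene0 [193 361  29  33 509] [205.7 378.2] [[189.0, 366.0], [210.0, 358.0], [222.0, 391.0], [201.0, 399.0]] [[ 0.881 -0.169  0.018]] [[0.86, -0.213], [0.834, -0.178], [0.905, -0.126], [0.928, -0.159]]
scene0 [223 365  27  34 443] [234.  382.3] [[218.0, 370.0], [240.0, 364.0], [249.0, 398.0], [228.0, 404.0]]
[... 182 characters left out ...]
11.0, 10.0]] [[ 0.345 -1.78   0.018]] [[0.408, -1.797], [0.301, -1.847], [0.286, -1.737], [0.389, -1.688]]
side0 [212 184  39  27 457] [230.5 196.7] [[210.0, 204.0], [237.0, 173.0], [251.0, 185.0], [225.0, 217.0]] [[ 0.899 -0.128  0.018]] [[0.932, -0.077], [0.935, -0.22], [0.868, -0.193], [0.87, -0.055]]
side0 [333 256  40  42 473] [353.4 275.4] [[330.0, 290.0], [366.0, 254.0], [374.0, 262.0], [338.0, 298.0]] [[ 0.477 -0.027  0.018]] [[0.509, 0.038], [0.471, -0.1], [0.443, -0.085], [0.483, 0.05]]
side0 [ 350  315   59   68 1235] [380.5 349.2] [[346.0, 320.0], [360.0, 309.0], [410.0, 372.0], [397.0, 383.0]] [[0.348 0.127 0.018]] [[0.444, 0.094], [0.427, 0.054], [0.274, 0.148], [0.292, 0.183]]
```

View pics/c1.png

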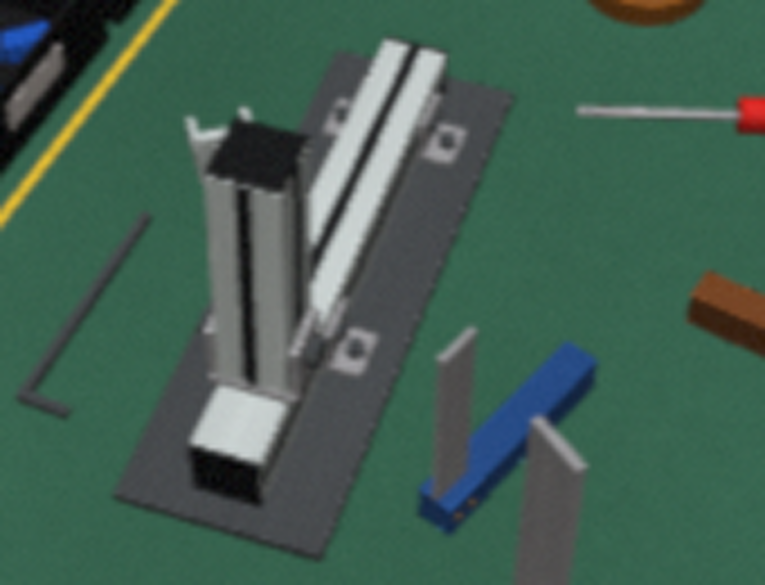

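The crop shows the small blue square at (510,440). Its stock is about 135 mm long and the blade is at the near end (440,490). The stand's plate corners are at (117,495), (322,557), (512,95) and (345,52). The upright is at the near (+y world) end.

```bash
python3 - <<'E'
from h import *
f=load('side0'); g=lambda L:np.array(L)/4.5+[240-.4,180-.4]
P=plane(f,g([(117,495),(322,557),(512,95),(345,52)]),.008)[:,:2]
print('plate',P.round(4).tolist(),[np.linalg.norm(P[i]-P[(i+1)%4]).round(3) for i in range(4)],'c',P.mean(0))
y=(P[0]+P[1]-P[2]-P[3]);print('yaw of +y',np.degrees(np.arctan2(y[1],y[0])))
y/=np.linalg.norm(y); print('corner',P.mean(0)+.08*y)
R_=plane(f,g([(388,40),(446,55),(190,440),(265,462)]),.048);print('rail',R_.round(4).tolist())
S=plane(f,g([(572,343),(596,362),(450,505),(422,487)]),.026)[:,:2]
print('sq',S.round(4).tolist(),[np.linalg.norm(S[i]-S[(i+1)%4]).round(3) for i in range(4)],'c',S.mean(0))
a=S[2]+S[3]-S[0]-S[1]; print(np.degrees(np.arctan2(a[1],a[0])))
E
python3 -c "
from h import *
f=load('wrist0');print(rot(f['state']['tool_rot']).round(3))"
```

```text
plate [[0.6557, 0.0953], [0.5386, 0.0827], [0.5784, -0.2722], [0.6914, -0.2619]] [np.float64(0.118), np.float64(0.357), np.float64(0.113), np.float64(0.359)] c [ 0.6159959  -0.08903588]
yaw of +y 96.05769542752267
corner [ 0.60755351 -0.00948259]
rail [[0.6536, -0.2465, 0.048], [0.6156, -0.2498, 0.048], [0.6214, 0.0696, 0.048], [0.5794, 0.0651, 0.048]]
sq [[0.4675, -0.0915], [0.4506, -0.0849], [0.4864, 0.0352], [0.5043, 0.0312]] [np.float64(0.018), np.float64(0.125), np.float64(0.018), np.float64(0.128)] c [ 0.47721643 -0.02749044]
73.34660430990304
[[ 0.959  0.284 -0.   ]
 [ 0.284 -0.959  0.001]
 [ 0.    -0.001 -1.   ]]
```

```bash
cat >> h.py <<'E'
def toolR(yaw,tilt=0.):
    "tool x at yaw (deg), z down; tilt (deg) leans gripper body back (-tool x)"
    c,s=np.cos(np.radians(yaw)),np.sin(np.radians(yaw))
    B=np.array([[c,s,0],[s,-c,0],[0,0,-1.]])
    return B@R.from_euler('y',-tilt,degrees=True).as_matrix()
def go(p,M,s=None):
    from plant import r
    s=s or r.read_state(); Q=rot(s['tool_rot'])
    print('shift m',(Q.T@(np.array(p)-s['tool_pos'])).round(4),'turn/pi',(R.from_matrix(Q.T@M).as_rotvec()/np.pi).round(4))
E
python3 - <<'E'
from h import *
print(toolR(73,12)[:,2])
go((.49,-.07,.28),toolR(73.3))
E
```

```text
[-0.0607875  -0.19882694 -0.9781476 ]
shift m [ 0.45   -0.4186 -0.0471] turn/pi [-3.000e-04 -2.000e-04 -3.156e-01]
```

Emit:
play_rows:
  motion:
    - [[0.0375,-0.035,-0.02],[0,0,-0.03],-0.2]
    - [[0.075,-0.07,-0.047],[0,0,-0.06],-0.2]
    - [[0.11,-0.1,-0.047],[0,0,-0.09],-0.2]
    - [[0.14,-0.13,-0.047],[0,0,-0.12],-0.2]
    - [[0.17,-0.158,-0.047],[0,0,-0.15],-0.2]
    - [[0.2,-0.186,-0.047],[0,0,-0.18],-0.2]
    - [[0.23,-0.214,-0.047],[0,0,-0.21],-0.2]
    - [[0.26,-0.242,-0.047],[0,0,-0.24],-0.2]
    - [[0.29,-0.27,-0.047],[0,0,-0.27],-0.2]
    - [[0.32,-0.3,-0.047],[0,0,-0.29],-0.2]
    - [[0.35,-0.326,-0.047],[0,0,-0.3156],-0.2]
    - [[0.38,-0.353,-0.047],[0,0,-0.3156],-0.2]

```text
t: 1.15
tool_pos: [0.4281, -0.1738, 0.28]
tool_rot: [0.0, 0.801, 0.599, 0.0]
wrist_force: [1.2, -0.9, 0.4]
width: 0.0549
grasp_force: 0.0
```

```bash
sed -i "s/euler('y',-tilt/euler('y',tilt/" h.py; python3 - <<'E'
from h import *
print(toolR(73,12)[:,2])
go((.49,-.07,.28),toolR(73.3))
E
```

```text
[ 0.0607875   0.19882694 -0.9781476 ]
shift m [ 0.1171  0.0301 -0.    ] turn/pi [0.     0.     0.0017]
```

Emit:
play_rows:
  motion:
    - [[0.04,0.01,0],[0,0,0],-0.2]
    - [[0.08,0.02,0],[0,0,0],-0.2]
    - [[0.117,0.03,0],[0,0,0],-0.2]
    - [[0.117,0.03,0],[0,0,0],-0.2]
    - [[0.117,0.03,0],[0,0,0],-0.2]
    - [[0.117,0.03,0],[0,0,0],-0.2]

```text
t: 1.65
tool_pos: [0.4897, -0.0724, 0.2797]
tool_rot: [-0.0, 0.802, 0.597, -0.0]
wrist_force: [-0.4, -1.2, 0.2]
width: 0.0546
grasp_force: 0.0
```

```bash
python3 - <<'E'
from h import *
from plant import r,grab_frame
s=r.read_state(); f=grab_frame('wrist'); f['state']=s; pickle.dump(f,open('pics/wrist1.pkl','wb'))
cv2.imwrite('pics/wrist1.png',f['frame'][:,:,::-1])
E
```

```text
(no output)
```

View pics/wrist1.png

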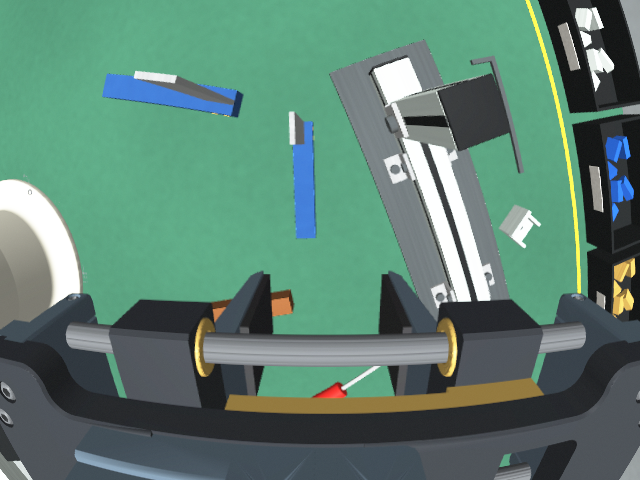

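The square's stock runs from (315,122) to (305,238), with its blade top at (293,127). The rail's slot runs from about (430,145) to (480,300). The upright leans strongly over the rail, with its top at (475,110). Now I'll refine both.

```bash
python3 - <<'E'
from h import *
f=load('wrist1'); im=f['frame']; hsv=cv2.cvtColor(im,cv2.COLOR_RGB2HSV)
m=cv2.inRange(hsv,(100,120,40),(125,255,255)); m[:, :280]=0; m[:,330:]=0; m[:100]=0; m[250:]=0
ys=np.arange(150,228)
L=np.array([(np.where(m[y])[0].min()-.5,y) for y in ys]); Rr=np.array([(np.where(m[y])[0].max()+.5,y) for y in ys])
bot=np.array([(x,np.where(m[:,x])[0].max()+.5) for x in range(300,313)])
top=np.array([(x,np.where(m[:,x])[0].min()-.5) for x in range(305,313)])
def line(X): v=cv2.fitLine(X[:,:2].astype(np.float32),cv2.DIST_HUBER,0,.01,.01).ravel(); v=v if v[3-2-0] >0 else -v; return v
for n,uv in(('L',L),('R',Rr),('bot',bot),('top',top)):
    X=plane(f,uv,.026); v=cv2.fitLine(X[:,:2].astype(np.float32),cv2.DIST_HUBER,0,.01,.01).ravel(); print(n,np.degrees(np.arctan2(v[1],v[0])).round(2),v[2:].round(4))
# rail: bright pixels per row -> world z=.048
g=cv2.cvtColor(im,cv2.COLOR_RGB2GRAY)
for y in range(150,300,25): print(y,[(x,int(g[y,x])) for x in range(395,500,1) if abs(int(g[y,x+1])-int(g[y,x-1]))>50])
E
```

```text
L 74.89 [ 0.4632 -0.0413]
R 74.32 [ 0.4851 -0.0454]
bot -16.72 [ 0.4611 -0.0913]
top -11.5 [0.502  0.0315]
150 [(401, 139), (402, 72), (403, 81), (404, 124), (405, 140), (406, 215), (422, 247), (423, 100), (429, 68), (430, 195), (431, 254), (446, 217), (447, 126), (452, 133), (453, 181), (455, 177), (456, 130), (457, 120), (458, 61), (462, 101)]
175 [(405, 238), (406, 173), (407, 106), (409, 114), (410, 180), (411, 238), (414, 199), (416, 249), (431, 227), (432, 111), (438, 71), (439, 234), (453, 254), (454, 137)]
200 [(420, 88), (422, 91), (424, 121), (425, 246), (440, 231), (441, 113), (442, 61), (446, 63), (447, 128), (448, 236), (462, 217), (463, 134)]
225 [(429, 91), (431, 119), (433, 145), (434, 245), (448, 245), (449, 142), (450, 61), (455, 92), (456, 242), (469, 251), (470, 190), (471, 128), (490, 122)]
250 [(437, 123), (439, 85), (440, 138), (441, 138), (442, 252), (456, 246), (457, 81), (462, 58), (463, 170), (464, 254), (477, 218), (478, 128)]
275 [(445, 121), (447, 85), (449, 120), (450, 252), (463, 251), (464, 187), (465, 58), (469, 56), (470, 138), (471, 245), (484, 209), (485, 119), (491, 132), (493, 124)]
```

```bash
python3 - <<'E'
from h import *
f=load('wrist1'); im=f['frame']; g=cv2.cvtColor(im,cv2.COLOR_RGB2GRAY)
ys=[150,175,200,225,250,275]
mid=np.array([(422.8,430),(431.6,438.5),(440.6,447.3),(449,455.6),(457,463.2),(464.3,470.3)])
L=[424.4,433.3,441.5,449.5]; Rr=[446.7,453.8,462.8,470.6,477.7,484.5]
def fit(n,uv,z):
    X=plane(f,uv,z); v=cv2.fitLine(X[:,:2].astype(np.float32),cv2.DIST_L2,0,.01,.01).ravel(); v=v*np.sign([v[1],v[1],1,1]) ; print(n,np.degrees(np.arctan2(v[1],v[0])).round(2),v[2:].round(4)); return v
v=fit('mid',np.c_[mid.mean(1),ys],.048); fit('L',np.c_[L,ys[2:]],.048); fit('R',np.c_[Rr,ys],.048)
c=cv2.cornerSubPix(g,np.array([[331,73],[427,41],[372,72],[410,57]],np.float32)[:,None],(4,4),(-1,-1),(3,50,.01))[:,0]
print(c.round(1).tolist(),plane(f,c[:2],.008).round(4).tolist(),plane(f,c[2:],.048).round(4).tolist())
cv2.imwrite('pics/c2.png',cv2.resize(im[30:210,320:530],None,fx=3.3,fy=3.3,interpolation=cv2.INTER_CUBIC)[:,:,::-1])
E
```

```text
mid 96.29 [ 0.62   -0.1047]
L 96.34 [ 0.6019 -0.128 ]
R 96.14 [ 0.6412 -0.1107]Traceback (most recent call last):
  File "<stdin>", line 9, in <module>
cv2.error: OpenCV(4.12.0) :-1: error: (-5:Bad argument) in function 'cornerSubPix'
> Overload resolution failed:
>  - Layout of the output array corners is incompatible with cv::Mat
>  - Expected Ptr<cv::UMat> for argument 'corners'
```

```bash
python3 - <<'E'
from h import *
f=load('wrist1'); im=f['frame']; g=cv2.cvtColor(im,cv2.COLOR_RGB2GRAY)
c0=np.array([[331,73],[427,41],[372,72],[410,57]],np.float32).reshape(-1,1,2).copy()
c=cv2.cornerSubPix(g,c0,(4,4),(-1,-1),(3,50,.01)).reshape(-1,2)
print(c.round(1).tolist(),plane(f,c[:2],.008).round(4).tolist(),plane(f,c[2:],.048).round(4).tolist())
cv2.imwrite('pics/c2.png',cv2.resize(im[30:210,320:530],None,fx=3.3,fy=3.3,interpolation=cv2.INTER_CUBIC)[:,:,::-1])
E
```

```text
[[328.29998779296875, 73.5], [423.3999938964844, 38.29999923706055], [373.20001220703125, 68.30000305175781], [407.5, 56.70000076293945]] [[0.5385, 0.079, 0.008], [0.6573, 0.0937, 0.008]] [[0.5817, 0.0649, 0.048], [0.6204, 0.0689, 0.048]]
```

View pics/c2.png

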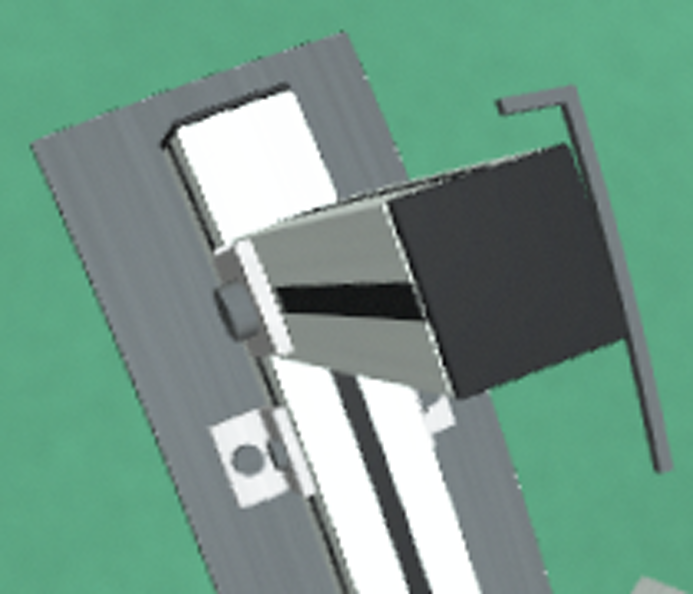

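The upright leans clearly over the rail. The plate, rail-end and side estimates agree to 3 mm: the corner is near (0.609,-0.012) and the rail yaw is about 96.2°. Next, the grasp moves.

```bash
python3 - <<'E'
from h import *
f=load('wrist1'); T=plane(f,[[447.9,120.9]],.207)[0]; yv=np.array([np.cos(np.radians(96.2)),np.sin(np.radians(96.2)),0])
print('top',T,'y rel corner',(T-[.609,-.012,.207])@yv)
go((.4757,-.0357,.12),toolR(74.6,12)); 
s=dict(tool_rot=np.array([0,.1,.2,0]),tool_pos=0)
Q=toolR(74.6,12); print('down .095 in tool',(Q.T@[0,0,-.095]).round(4))
E
```

```text
top [ 0.58912724 -0.00331489  0.207     ] y rel corner 0.010780557126331887
shift m [ 0.0317 -0.0239  0.1598] turn/pi [ 0.0006  0.0668 -0.0074]
down .095 in tool [-0.0198  0.      0.0929]
```

```bash
python3 - <<'E'
from h import *
f=load('wrist1'); yv=np.array([np.cos(np.radians(96.2)),np.sin(np.radians(96.2)),0])
for p in [(455,400),(625,340),(390,200),(570,145)]:
    T=plane(f,[np.array(p)/3.3+[320,30]],.208)[0]; print(T.round(4),'y rel corner',((T-[.609,-.012,.208])@yv).round(4))
E
```

```text
[ 0.5903 -0.0231  0.208 ] y rel corner -0.009
[ 0.6291 -0.0195  0.208 ] y rel corner -0.0097
[0.5879 0.0163 0.208 ] y rel corner 0.0304
[0.6278 0.02   0.208 ] y rel corner 0.0297
```

Emit:
play_rows:
  motion:
    - [[0.012,-0.009,0.03],[0,0.025,-0.003],-0.2]
    - [[0.022,-0.018,0.06],[0,0.05,-0.006],-0.2]
    - [[0.0317,-0.0239,0.09],[0.0006,0.0668,-0.0074],-0.2]
    - [[0.0317,-0.0239,0.125],[0.0006,0.0668,-0.0074],-0.2]
    - [[0.0317,-0.0239,0.16],[0.0006,0.0668,-0.0074],-0.2]
    - [[0.0317,-0.0239,0.16],[0.0006,0.0668,-0.0074],-0.2]
    - [[0.0317,-0.0239,0.16],[0.0006,0.0668,-0.0074],-0.2]

```text
t: 2.28
tool_pos: [0.4752, -0.0358, 0.1196]
tool_rot: [-0.065, 0.792, 0.602, 0.083]
wrist_force: [0.3, -0.5, 0.4]
width: 0.0549
grasp_force: 0.0
```

```bash
python3 - <<'E'
from h import *
from plant import r,grab_frame
s=r.read_state(); print(s['wrist_force']); f=grab_frame('wrist'); f['state']=s; pickle.dump(f,open('pics/wrist2.pkl','wb'))
cv2.imwrite('pics/wrist2.png',f['frame'][:,:,::-1])
go((.4757,-.0357,.025),toolR(74.6,12))
E
```

```text
[ 0.25601946 -0.50641717  0.39090449]
shift m [-0.0199 -0.0007  0.0938] turn/pi [ 0.0001 -0.0002 -0.0002]
```

View pics/wrist2.png

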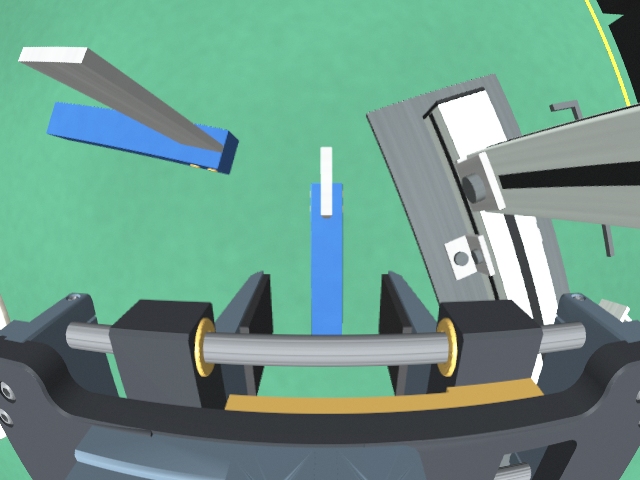

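The square is centred between the fingers at (327,250) and aligned with them. I'll descend and grip.

Emit:
play_rows:
  motion:
    - [[-0.006,-0.0005,0.03],[0,0,0],-0.2]
    - [[-0.0125,-0.0007,0.06],[0,0,0],-0.2]
    - [[-0.017,-0.0007,0.08],[0,0,0],-0.2]
    - [[-0.0197,-0.0007,0.0928],[0,0,0],-0.2]
    - [[-0.0197,-0.0007,0.0928],[0,0,0],-0.2]
    - [[-0.0197,-0.0007,0.0928],[0,0,0],1]
    - [[-0.0197,-0.0007,0.0928],[0,0,0],1]
    - [[-0.0197,-0.0007,0.0928],[0,0,0],1]
    - [[-0.0197,-0.0007,0.0928],[0,0,0],1]
    - [[-0.0197,-0.0007,0.0928],[0,0,0],1]
    - [[-0.0197,-0.0007,0.0928],[0,0,0],1]
    - [[-0.0197,-0.0007,0.0928],[0,0,0],1]
  newtons: 55

```text
t: 3.33
tool_pos: [0.476, -0.035, 0.0257]
tool_rot: [-0.063, 0.791, 0.603, 0.084]
wrist_force: [-1.3, -1.1, 13.1]
width: 0.0218
grasp_force: 55.0
```

```bash
python3 - <<'E'
from h import *
from plant import r
s=r.read_state();Q=rot(s['tool_rot']);print(s,Q.round(3).tolist(),(Q.T@[0,0,.1]).round(4))
E
```

```text
{'t': 3.3333, 'qpos': array([-0.34703508,  0.63176317,  1.92991639,  0.36240144,  0.62658354,
       -0.37854003]), 'qd': array([-2.12676767e-03,  1.11882578e-03, -7.82044658e-04, -9.86442857e-04,
        8.52438800e-04, -3.96965598e-05]), 'tau': array([ 6.23652488e-01, -6.83138251e+01, -1.17090073e+01,  7.93675035e-01,
        6.60238881e-02,  5.42095222e-02]), 'tool_pos': array([ 0.47599049, -0.03501399,  0.02571682]), 'tool_rot': array([-0.06286376,  0.79087826,  0.60293646,  0.08382933]), 'wrist_force': array([-1.25177209, -1.08071764, 13.09498032]), 'moment': array([0.12280026, 0.11158247, 0.09015563]), 'grasp_force': 55.00723958015442, 'width': 0.021810351391728655} [[0.259, 0.964, 0.057], [0.943, -0.265, 0.201], [0.208, 0.002, -0.978]] [ 0.0208  0.0002 -0.0978]
```

```bash
python3 - <<'E'
from h import *
yv=np.array([np.cos(np.radians(96.2)),np.sin(np.radians(96.2))])
C=np.array([.609,-.012])
for d,z in ((.03,.048+.0257+.06),(.03,.048+.0257+.006)):
    go((*(C-(d+.065+.0072)*yv),z),toolR(96.2,12))
E
```

```text
shift m [-0.0143  0.1599 -0.1132] turn/pi [ 2.550e-02 -1.000e-04 -1.171e-01]
shift m [-0.0256  0.1598 -0.0604] turn/pi [ 2.550e-02 -1.000e-04 -1.171e-01]
```

Emit:
play_rows:
  motion:
    - [[0.002,0,-0.01],[0,0,0],1]
    - [[0.006,0,-0.03],[0,0,0],1]
    - [[0.012,0,-0.06],[0,0,0],1]
    - [[0.018,0,-0.085],[0,0,0],1]
    - [[0.0229,0,-0.1076],[0,0,0],1]
    - [[0.0229,0,-0.1076],[0,0,0],1]
    - [[0.0229,0,-0.1076],[0,0,0],1]

```text
t: 3.92
tool_pos: [0.4759, -0.0351, 0.1361]
tool_rot: [-0.062, 0.791, 0.603, 0.084]
wrist_force: [-0.3, -0.6, -4.2]
width: 0.0214
grasp_force: 55.0
```

```bash
python3 - <<'E'
from h import *
from plant import r
s=r.read_state();print(s['wrist_force'],s['moment'])
yv=np.array([np.cos(np.radians(96.2)),np.sin(np.radians(96.2))])
C=np.array([.609,-.012])
go((*(C-(.03+.065+.0072)*yv),.048+.0257+.06),toolR(96.2,12))
E
```

```text
[-0.29008781 -0.55433076 -4.16962881] [-0.3091669   0.03051316  0.00953708]
shift m [-0.0373  0.1598 -0.005 ] turn/pi [ 0.0258  0.0002 -0.117 ]
```

Emit:
play_rows:
  motion:
    - [[-0.03,0.005,-0.002],[0.005,0,-0.02],1]
    - [[-0.06,0.02,-0.004],[0.01,0,-0.04],1]
    - [[-0.065,0.05,-0.005],[0.016,0,-0.07],1]
    - [[-0.065,0.085,-0.005],[0.021,0,-0.095],1]
    - [[-0.06,0.12,-0.005],[0.0258,0,-0.117],1]
    - [[-0.05,0.15,-0.005],[0.0258,0,-0.117],1]
    - [[-0.0373,0.1598,-0.005],[0.0258,0.0002,-0.117],1]
    - [[-0.0373,0.1598,-0.005],[0.0258,0.0002,-0.117],1]
    - [[-0.0373,0.1598,-0.005],[0.0258,0.0002,-0.117],1]
    - [[-0.0373,0.1598,-0.005],[0.0258,0.0002,-0.117],1]
    - [[-0.0373,0.1598,-0.005],[0.0258,0.0002,-0.117],1]

```text
t: 4.83
tool_pos: [0.6185, -0.1135, 0.1314]
tool_rot: [-0.08, 0.664, 0.74, 0.069]
wrist_force: [-0.6, 0.1, -4.1]
width: 0.0219
grasp_force: 55.0
```

```bash
python3 - <<'E'
from h import *
from plant import r,grab_frame
s=r.read_state(); print(s['wrist_force']); f=grab_frame('wrist'); f['state']=s; pickle.dump(f,open('pics/wrist3.pkl','wb'))
cv2.imwrite('pics/wrist3.png',f['frame'][:,:,::-1])
yv=np.array([np.cos(np.radians(96.2)),np.sin(np.radians(96.2))])
C=np.array([.609,-.012])
go((*(C-(.03+.065+.0072)*yv),.048+.0257+.004),toolR(96.2,12))
E
```

```text
[-0.60760365  0.08549355 -4.08198723]
shift m [-0.0115  0.0015  0.0528] turn/pi [-0.001  -0.0006 -0.0004]
```

View pics/wrist3.png

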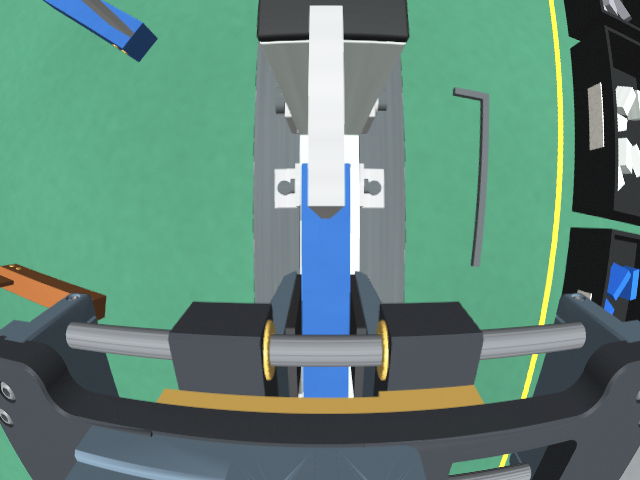

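The square hangs in line over the rail: the blade is at column 326, the rail spans roughly columns 300–358, and the upright is just ahead. I'll descend next.

Emit:
play_rows:
  motion:
    - [[-0.004,0.001,0.02],[-0.001,-0.0006,0],1]
    - [[-0.0085,0.0015,0.04],[-0.001,-0.0006,0],1]
    - [[-0.0115,0.002,0.0528],[-0.001,-0.0006,0],1]
    - [[-0.0115,0.002,0.0528],[-0.001,-0.0006,0],1]
    - [[-0.0115,0.002,0.0528],[-0.001,-0.0006,0],1]
    - [[-0.0115,0.002,0.0528],[-0.001,-0.0006,0],1]

```text
t: 5.38
tool_pos: [0.6219, -0.1137, 0.0791]
tool_rot: [-0.077, 0.664, 0.74, 0.07]
wrist_force: [1.4, 0.2, -2.7]
width: 0.022
grasp_force: 55.0
```

```bash
cat >> h.py <<'E'
def st():
    from plant import r
    s=r.read_state();Q=rot(s['tool_rot']);yv=np.array([np.cos(np.radians(96.2)),np.sin(np.radians(96.2)),0]);xv=np.array([yv[1],-yv[0],0])
    F=np.array(s['wrist_force']); D=np.array(s['tool_pos'])-[.609,-.012,.048]
    print('F stand x,y,z',(F@xv).round(2),(F@yv).round(2),F[2].round(2),'mom',(s['moment']@xv).round(3),'pos',(D@xv).round(4),(D@yv).round(4),D[2].round(4),'t',s['t'])
    print('tool shift per +1mm stand y',(Q.T@yv).round(4),'per down',(Q.T@[0,0,-1]).round(4),'tilt',np.degrees(np.arcsin(Q[2,0])).round(2),'yaw',np.degrees(np.arctan2(Q[1,0],Q[0,0])).round(2))
E
python3 -c "from h import *;st()"
```

```text
F stand x,y,z 1.46 0.07 -2.67 mom -0.334 pos 0.0019 -0.1025 0.0311 t 5.3833
tool shift per +1mm stand y [ 0.9783 -0.001   0.2071] per down [-0.2071 -0.0018  0.9783] tilt 11.95 yaw 96.17
```

Emit:
play_rows:
  motion:
    - [[-0.0005,0,0.0025],[0,0,0],1]
    - [[-0.0008,0,0.004],[0,0,0],1]
    - [[-0.001,0,0.005],[0,0,0],1]
    - [[-0.001,0,0.005],[0,0,0],1]
    - [[-0.001,0,0.005],[0,0,0],1]
    - [[-0.001,0,0.005],[0,0,0],1]
    - [[-0.001,0,0.005],[0,0,0],1]

```text
t: 5.97
tool_pos: [0.6219, -0.1135, 0.0738]
tool_rot: [-0.077, 0.664, 0.74, 0.07]
wrist_force: [-2.1, -1.4, 5.9]
width: 0.0217
grasp_force: 55.0
```

```bash
python3 -c "from h import *;st()"
```

```text
F stand x,y,z -2.24 -1.13 5.92 mom 0.024 pos 0.0018 -0.1023 0.0258 t 5.9667
tool shift per +1mm stand y [ 9.783e-01 -8.000e-04  2.071e-01] per down [-0.2071 -0.0018  0.9783] tilt 11.95 yaw 96.18
```

Contact with the rail is at about 10 N, at the expected height. I'll slide towards the upright.

Emit:
play_rows:
  motion:
    - [[0.005,0,0.0008],[0,0,0],1]
    - [[0.01,0,0.0018],[0,0,0],1]
    - [[0.015,0,0.0029],[0,0,0],1]
    - [[0.019,0,0.0038],[0,0,0],1]
    - [[0.022,0,0.0044],[0,0,0],1]
    - [[0.0235,0,0.0047],[0,0,0],1]
    - [[0.0235,0,0.0047],[0,0,0],1]
    - [[0.0235,0,0.0047],[0,0,0],1]

```text
t: 6.63
tool_pos: [0.6194, -0.089, 0.0738]
tool_rot: [-0.077, 0.664, 0.74, 0.07]
wrist_force: [1.8, -0.9, 6.7]
width: 0.0217
grasp_force: 55.0
```

```bash
python3 -c "from h import *;st()"
```

```text
F stand x,y,z 1.69 -1.11 6.7 mom -0.038 pos 0.002 -0.0776 0.0258 t 6.6333
tool shift per +1mm stand y [ 9.782e-01 -4.000e-04  2.074e-01] per down [-0.2074 -0.0019  0.9782] tilt 11.97 yaw 96.2
```

Emit:
play_rows:
  motion:
    - [[0.001,0,0.0002],[0,0,0],1]
    - [[0.002,0,0.0004],[0,0,0],1]
    - [[0.003,0,0.0006],[0,0,0],1]
    - [[0.003,0,0.0006],[0,0,0],1]
    - [[0.003,0,0.0006],[0,0,0],1]

```text
t: 7.05
tool_pos: [0.6191, -0.0865, 0.0738]
tool_rot: [-0.077, 0.664, 0.74, 0.07]
wrist_force: [1.1, -5.4, 4.9]
width: 0.0215
grasp_force: 55.0
```

```bash
python3 - <<'E'
from h import *
st()
from plant import r,grab_frame
for n in('side','scene'):
    f=grab_frame(n); cv2.imwrite(f'pics/{n}1.png',f['frame'][:,:,::-1]); pickle.dump(f,open(f'pics/{n}1.pkl','wb'))
    a=f['frame'][180:310,240:410] if n=='side' else f['frame'][205:320,250:380]
    cv2.imwrite(f'pics/{n}1c.png',cv2.resize(a,(780,597 if n=='side' else 600),interpolation=cv2.INTER_CUBIC)[:,:,::-1])
E
```

```text
F stand x,y,z 0.53 -5.46 4.85 mom -0.634 pos 0.002 -0.0751 0.0258 t 7.05
tool shift per +1mm stand y [ 9.784e-01 -6.000e-04  2.069e-01] per down [-0.2069 -0.002   0.9784] tilt 11.94 yaw 96.19
```

View pics/scene1c.png

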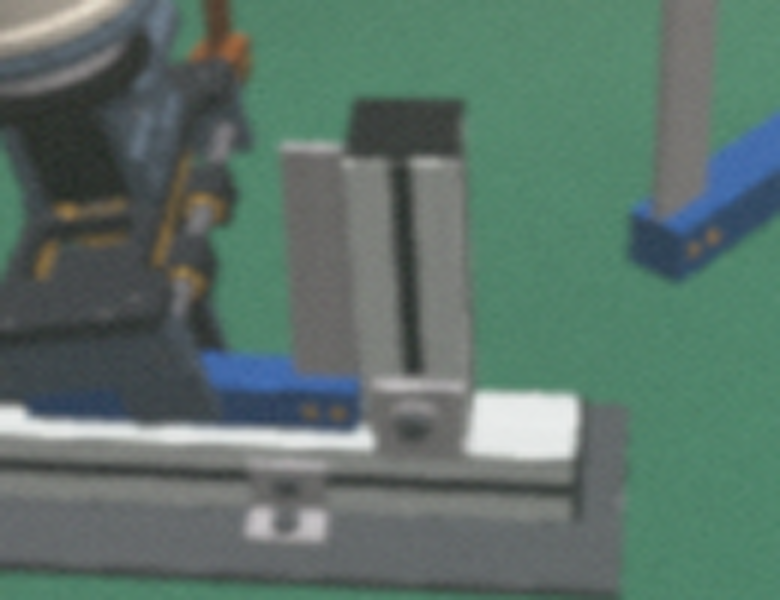

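Force is building against the upright (about 4.4 N net). The blade at (320,260) looks close to flush with the upright. I'll measure the lean from the scene and side images against true verticals.

```bash
python3 - <<'E'
from h import *
a=np.radians(96.2); yv=np.array([np.cos(a),np.sin(a),0]); xv=np.array([yv[1],-yv[0],0]); C=np.array([.609,-.012,.048])
def vert(f,x,y,z0,z1,lean=0):
    # points on upright: rotate about bolt (y=20,z=25)
    P=[]
    for z in(z0,z1):
        dy,dz=y-.02,z-.025; Y=.02+dy*np.cos(lean)-dz*np.sin(lean); Z=.025+dz*np.cos(lean)+dy*np.sin(lean)
        P.append(C+x*xv+Y*yv+[0,0,Z])
    return project(f,P)
for n in('scene0','scene1'):
    f=load(n); g=cv2.GaussianBlur(cv2.cvtColor(f['frame'],cv2.COLOR_RGB2GRAY),(1,1),0).astype(float)
    sat=cv2.cvtColor(f['frame'],cv2.COLOR_RGB2HSV)[...,1].astype(float)
    e=[]
    for v in range(238,272,2):
        row=sat[v,318:336]  # upright grey -> green at right edge
        i=np.argmax(row>75); x=318+i-1+(75-row[i-1])/(row[i]-row[i-1]); e.append((x,v))
    e=np.array(e); p=np.polyfit(e[:,1],e[:,0],1); res=np.polyval(p,e[:,1])-e[:,0]
    p=np.polyfit(e[abs(res)<.7,1],e[abs(res)<.7,0],1)
    print(n,'right edge du/dv',p[0].round(4),'at 250',np.polyval(p,250).round(2),e[:,0].round(1).tolist())
    for L in(0,.03,.066):
        q=vert(f,.02,.04,.05,.16,L); s=(q[1]-q[0]); print(L,q.round(1).tolist(),'du/dv',(s[0]/s[1]).round(4))
E
```

```text
Traceback (most recent call last):
TypeError: expected non-empty vector for x
```

```bash
cat > lean.py <<'E'
from h import *
import sys
a=np.radians(96.2); yv=np.array([np.cos(a),np.sin(a),0]); xv=np.array([yv[1],-yv[0],0]); C=np.array([.609,-.012,.048])
def vert(f,x,y,lean):
    P=[]
    for z in(.05,.16):
        dy,dz=y-.02,z-.025; P.append(C+x*xv+(.02+dy*np.cos(lean)-dz*np.sin(lean))*yv+[0,0,.025+dz*np.cos(lean)+dy*np.sin(lean)])
    return project(f,P)
f=load(sys.argv[1]); sat=cv2.cvtColor(f['frame'],cv2.COLOR_RGB2HSV)[...,1].astype(float)
e=[]
for v in range(236,272):
    row=sat[v,318:336]; i=np.argmax(row>75); e.append((318+i-1+(75-row[i-1])/(row[i]-row[i-1]),v))
e=np.array(e); p=np.array(cv2.fitLine(e.astype(np.float32),cv2.DIST_HUBER,0,.01,.01)).ravel()
print('edge du/dv',(p[0]/p[1]).round(4),'u at 250',(p[2]+(250-p[3])*p[0]/p[1]).round(2),e[::4,0].round(1).tolist())
for L in(-.03,0,.03,.066):
    q=vert(f,.02,.04,L); s=q[1]-q[0]; print(L,'du/dv',(s[0]/s[1]).round(4),'u at 250',(q[0,0]+(250-q[0,1])*s[0]/s[1]).round(2))
E
python3 lean.py scene1
```

```text
edge du/dv 0.0388 u at 250 328.49 [328.0, 327.9, 327.9, 328.5, 328.9, 328.8, 329.0, 329.2, 329.0]
-0.03 du/dv -0.0353 u at 250 329.31
0 du/dv 0.0052 u at 250 327.96
0.03 du/dv 0.0455 u at 250 326.62
0.066 du/dv 0.0937 u at 250 325.04
```

The edge slope gives a lean of about 0.025 rad. That agrees with the heel being about 3 mm short of the corner, so I'll keep pushing in small steps.

Emit:
play_rows:
  motion:
    - [[0.0005,0,0.0001],[0,0,0],1]
    - [[0.001,0,0.0002],[0,0,0],1]
    - [[0.0015,0,0.0003],[0,0,0],1]
    - [[0.0015,0,0.0003],[0,0,0],1]
    - [[0.0015,0,0.0003],[0,0,0],1]

```text
t: 7.57
tool_pos: [0.6189, -0.085, 0.0738]
tool_rot: [-0.077, 0.664, 0.74, 0.07]
wrist_force: [-0.1, -5.2, 5.4]
width: 0.022
grasp_force: 55.0
```

```bash
python3 -c "from h import *;st()"
```

```text
F stand x,y,z -0.62 -5.13 5.44 mom -0.708 pos 0.002 -0.0737 0.0258 t 7.5667
tool shift per +1mm stand y [ 9.784e-01 -6.000e-04  2.067e-01] per down [-0.2067 -0.002   0.9784] tilt 11.93 yaw 96.19
```

Emit:
play_rows:
  motion:
    - [[0.0005,0,0.0001],[0,0,0],1]
    - [[0.001,0,0.0002],[0,0,0],1]
    - [[0.001,0,0.0002],[0,0,0],1]
    - [[0.001,0,0.0002],[0,0,0],1]

```text
t: 7.9
tool_pos: [0.6188, -0.084, 0.0738]
tool_rot: [-0.077, 0.664, 0.74, 0.07]
wrist_force: [0.9, -5.4, 5.1]
width: 0.0219
grasp_force: 55.0
```

```bash
python3 -c "from h import *;st()"
```

```text
F stand x,y,z 0.32 -5.51 5.1 mom -0.772 pos 0.002 -0.0727 0.0258 t 7.9
tool shift per +1mm stand y [ 9.784e-01 -6.000e-04  2.067e-01] per down [-0.2067 -0.002   0.9784] tilt 11.93 yaw 96.19
```

Emit:
play_rows:
  motion:
    - [[0.0005,0,0.0001],[0,0,0],1]
    - [[0.001,0,0.0002],[0,0,0],1]
    - [[0.001,0,0.0002],[0,0,0],1]
    - [[0.001,0,0.0002],[0,0,0],1]

```text
t: 8.23
tool_pos: [0.6187, -0.0832, 0.0738]
tool_rot: [-0.077, 0.664, 0.74, 0.07]
wrist_force: [0.8, -7.3, 4.6]
width: 0.0218
grasp_force: 55.0
```

```bash
cat > snap.py <<'E'
from h import *
import sys
st()
from plant import grab_frame
f=grab_frame('scene'); pickle.dump(f,open(f'pics/{sys.argv[1]}.pkl','wb'))
E
python3 snap.py scene2; python3 lean.py scene2
```

```text
F stand x,y,z 0.0 -7.36 4.57 mom -0.888 pos 0.002 -0.0718 0.0258 t 8.2333
tool shift per +1mm stand y [ 9.784e-01 -6.000e-04  2.065e-01] per down [-0.2065 -0.002   0.9784] tilt 11.92 yaw 96.19
edge du/dv 0.0215 u at 250 329.17 [329.1, 329.0, 329.1, 329.0, 328.9, 329.0, 329.2, 329.6, 329.6]
-0.03 du/dv -0.0353 u at 250 329.31
0 du/dv 0.0052 u at 250 327.96
0.03 du/dv 0.0455 u at 250 326.62
0.066 du/dv 0.0937 u at 250 325.04
```

Emit:
play_rows:
  motion:
    - [[0.0005,0,0.0001],[0,0,0],1]
    - [[0.001,0,0.0002],[0,0,0],1]
    - [[0.001,0,0.0002],[0,0,0],1]
    - [[0.001,0,0.0002],[0,0,0],1]

```text
t: 8.62
tool_pos: [0.6187, -0.0831, 0.0738]
tool_rot: [-0.076, 0.664, 0.74, 0.07]
wrist_force: [0.4, -13.4, 3.9]
width: 0.0216
grasp_force: 55.0
```

```bash
python3 snap.py scene3; python3 lean.py scene3; python3 - <<'E'
from h import *
from plant import grab_frame,r
s=r.read_state();f=grab_frame('wrist');f['state']=s; pickle.dump(f,open('pics/wrist4.pkl','wb'))
f2=load('scene3')
a=cv2.resize(f2['frame'][215:300,295:350],(388,600),interpolation=cv2.INTER_CUBIC); b=cv2.resize(f['frame'][0:300,225:430],(410,600),interpolation=cv2.INTER_CUBIC)
cv2.imwrite('pics/m3.png',np.hstack([a,b])[:,:,::-1])
E
```

```text
F stand x,y,z -1.01 -13.37 3.95 mom -2.015 pos 0.002 -0.0717 0.0258 t 8.6167
tool shift per +1mm stand y [ 9.787e-01 -7.000e-04  2.051e-01] per down [-0.2051 -0.0022  0.9787] tilt 11.84 yaw 96.19
edge du/dv 0.0192 u at 250 329.15 [329.1, 329.0, 328.9, 329.1, 329.0, 329.1, 329.0, 329.6, 329.5]
-0.03 du/dv -0.0353 u at 250 329.31
0 du/dv 0.0052 u at 250 327.96
0.03 du/dv 0.0455 u at 250 326.62
0.066 du/dv 0.0937 u at 250 325.04
```

View pics/m3.png

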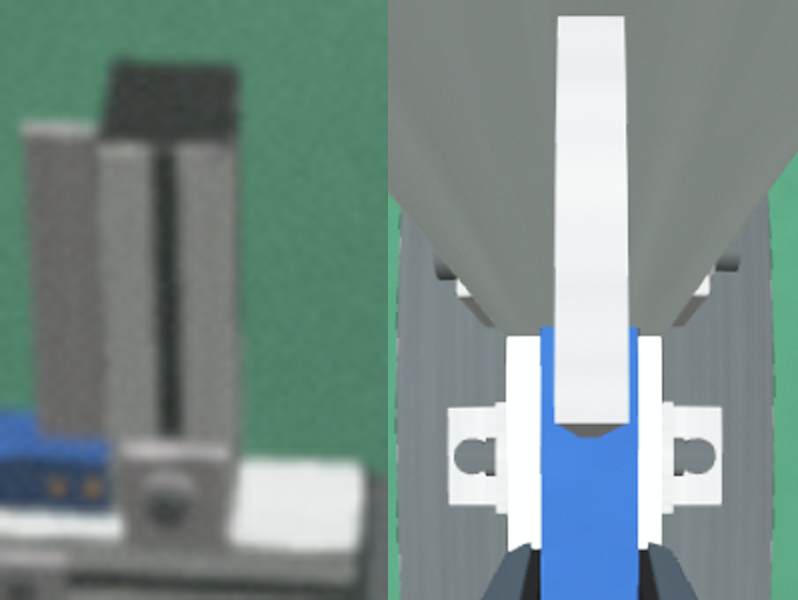

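The push is jammed: position stopped and the force rose to 13 N, with the blade lying along the upright. I'll check the square's pitch in the grip from the blade-top row in wrist3 (as gripped) against wrist4.

```bash
python3 - <<'E'
from h import *
for n in('wrist3','wrist4'):
    f=load(n); g=f['frame'][:,318:334].mean(axis=(1,2)); hsv=cv2.cvtColor(f['frame'],cv2.COLOR_RGB2HSV)
    d=np.diff(g); s=hsv[:,318:334,1].mean(1)
    Q=rot(f['state']['tool_rot']); print(n,'tilt',np.degrees(np.arcsin(Q[2,0])).round(2),'tool z pos',f['state']['tool_pos'][2])
    print(' top rows',[(i,int(g[i])) for i in range(0,14)],' bottom',[(i,int(g[i]),int(s[i])) for i in range(200,224,1)])
# sensitivity in tool coords: square frame offset: TCP at y=-.0072,z=.0257, tilt 12
def px(pitch,dy=0,dz=0,tilt=12.):
    f=load('wrist4'); T=f['tool_from_camera']; K=f['intrinsics']; out=[]
    for y,z in((.040,.150),(.040,.026)):
        c,s_=np.cos(pitch),np.sin(pitch); yy,zz=y+.0072,z-.0257; yy,zz=yy*c-zz*s_+dy,yy*s_+zz*c+dz
        t=np.radians(tilt); X=np.array([yy*np.cos(t)+zz*np.sin(t),0,yy*np.sin(t)-zz*np.cos(t)])
        c_=T[:3,:3].T@(X-T[:3,3]); n=np.hypot(*c_[:2]); out.append((c_[:2]/n*np.arctan2(n,c_[2])*371.65+K[:2,2])[1].round(1))
    return out
print(px(0),px(.01),px(0,.002),px(0,0,.002))
E
```

```text
wrist3 tilt 12.12 tool z pos 0.13140907832994037
 top rows [(0, 74), (1, 74), (2, 75), (3, 76), (4, 75), (5, 163), (6, 237), (7, 237), (8, 237), (9, 238), (10, 238), (11, 239), (12, 239), (13, 240)]  bottom [(200, 240, 3), (201, 240, 3), (202, 239, 3), (203, 239, 3), (204, 239, 3), (205, 222, 3), (206, 132, 3), (207, 100, 4), (208, 100, 4), (209, 100, 2), (210, 101, 2), (211, 101, 3), (212, 101, 5), (213, 101, 4), (214, 101, 6), (215, 103, 14), (216, 108, 39), (217, 115, 61), (218, 131, 137), (219, 141, 167), (220, 143, 173), (221, 143, 173), (222, 143, 173), (223, 143, 173)]
wrist4 tilt 11.84 tool z pos 0.07377736523571517
 top rows [(0, 127), (1, 127), (2, 126), (3, 127), (4, 127), (5, 127), (6, 127), (7, 127), (8, 219), (9, 237), (10, 237), (11, 238), (12, 238), (13, 238)]  bottom [(200, 241, 3), (201, 241, 3), (202, 241, 3), (203, 240, 3), (204, 240, 3), (205, 240, 3), (206, 240, 3), (207, 239, 3), (208, 239, 3), (209, 238, 3), (210, 238, 3), (211, 193, 5), (212, 101, 5), (213, 101, 4), (214, 101, 4), (215, 101, 4), (216, 101, 4), (217, 107, 35), (218, 124, 114), (219, 138, 159), (220, 144, 172), (221, 143, 173), (222, 143, 173), (223, 143, 173)]
[np.float64(198.0), np.float64(215.9)] [np.float64(209.4), np.float64(215.9)] [np.float64(179.7), np.float64(211.4)] [np.float64(196.8), np.float64(215.9)]
```

The square's pitch in the grip changed by no more than 5 mrad, and the tool's tilt compensates for that, so the sole is flat and the blade flush. I'll ease the push slightly, add some downward press, and settle.

Emit:
play_rows:
  motion:
    - [[-0.0003,0,0.0001],[0,0,0],1]
    - [[-0.0004,0,0.0003],[0,0,0],1]
    - [[-0.0004,0,0.0003],[0,0,0],1]
    - [[-0.0004,0,0.0003],[0,0,0],1]
    - [[-0.0004,0,0.0003],[0,0,0],1]
    - [[-0.0004,0,0.0003],[0,0,0],1]
    - [[-0.0004,0,0.0003],[0,0,0],1]
    - [[-0.0004,0,0.0003],[0,0,0],1]

```text
t: 9.38
tool_pos: [0.6188, -0.0831, 0.0738]
tool_rot: [-0.076, 0.664, 0.74, 0.07]
wrist_force: [-1.6, -11.4, 10.6]
width: 0.0218
grasp_force: 55.0
```

```bash
python3 snap.py scene4; python3 lean.py scene4|head -1; python3 - <<'E'
from h import *
from plant import grab_frame,r
s=r.read_state();f=grab_frame('wrist');print(s['grasp_force'])
g=f['frame'][:,318:334].mean(axis=(1,2)); print([int(x) for x in g[5:11]],[int(x) for x in g[206:222]])
# vertical reference: right edge of the large square's blade in the scene
f=load('scene4'); hsv=cv2.cvtColor(f['frame'],cv2.COLOR_RGB2HSV)[...,1].astype(float)
e=[]
for v in range(196,236,2):
    row=hsv[v,355:376]; w=np.where(row<75)[0]
    e.append((355+w.min(),355+w.max()) if len(w) else None)
print(e)
E
```

```text
F stand x,y,z -2.79 -11.18 10.61 mom -1.447 pos 0.002 -0.0718 0.0258 t 9.3833
tool shift per +1mm stand y [ 9.786e-01 -7.000e-04  2.056e-01] per down [-0.2056 -0.0024  0.9786] tilt 11.86 yaw 96.19
edge du/dv 0.0239 u at 250 329.16 [329.0, 329.0, 328.9, 329.2, 329.0, 329.0, 329.1, 329.6, 329.7]
55.00646710395813
[127, 127, 150, 236, 237, 237] [239, 239, 238, 238, 188, 121, 100, 101, 101, 101, 101, 108, 124, 138, 143, 143]
[(np.int64(355), np.int64(370)), (np.int64(359), np.int64(370)), (np.int64(360), np.int64(370)), (np.int64(360), np.int64(370)), (np.int64(360), np.int64(370)), (np.int64(360), np.int64(369)), (np.int64(360), np.int64(370)), (np.int64(359), np.int64(369)), (np.int64(359), np.int64(369)), (np.int64(359), np.int64(369)), (np.int64(359), np.int64(369)), (np.int64(359), np.int64(369)), (np.int64(359), np.int64(369)), (np.int64(359), np.int64(369)), (np.int64(359), np.int64(369)), (np.int64(359), np.int64(368)), (np.int64(359), np.int64(368)), (np.int64(359), np.int64(368)), (np.int64(359), np.int64(368)), (np.int64(359), np.int64(368))]
```

Without the lug rows, the upright's edge slope is about 0.004, against 0.005 predicted for square. Forces are steady: about 11 N against the upright, about 14 N on the rail and 55 N grip. I'll hand in.

```bash
python3 -c "
from plant import r
print(r.sign_off())"
```

```text
the job is handed in; nothing more can be done
None
```

I handed the job in with the small blue square still gripped and pressed into the corner, sole flat on the rail and blade flush on the upright, which measured square within camera noise; no verdict came back.

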